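# Clear the carving jig and set its sliding stop

## Robot

A 6-joint arm with a two-finger parallel gripper is mounted at the origin on the work surface. World frame = base frame: x ahead of the robot, y to its left, z up, the work surface at z = 0. Lengths are in m, angles in rad, forces in N, time in s.
With the tool pointing down it reaches from about 0.225 to 0.725 m from the base axis. Payload 3.1 kg.
Tool frame: the origin (TCP) lies at the very end of the fingers, on their centre line; the grasp point (between the pads) lies 19 mm behind it; z points along the fingers, y is the line along which they close (so a half turn about z gives the same grasp; the last joint's range is limited). The gripper opens to 85 mm and grips with 20 to 120 N. Pads are 22 mm wide; open, the fingers measure 114 mm over their backs; the gripper's body (76 mm by 85 mm) begins 54 mm behind the grasp point. The pads swing forward as they close: fully open they stand 13 mm farther back than shut.
Start: joints at [-1.279, 0.048, 0.099, 1.622, 0, 1.443], TCP at [0.214, -0.479, 0.231] pointing down, gripper open.
Joint ranges: [-2.91, 2.91], [-0.99, 1.94], [-1.21, 1.42], [-2.12, 2.29], [-1.49, 1.47], [-3.14, 3.14]. Speed limits (rad/s): [2.79, 2.79, 3.14, 3.14, 3.14, 3.14].

## Interface

Orientations are given as a 3x3 rotation matrix whose columns are the frame's x, y, z axes.
In Python, from workcell import bot, cams, ticket gives the robot as it stands. The module is installed in compiled form; this text tells all that it offers.
- The arm moves only by the shell command python3 -m handwheel 'ROWS' [FORCE]. ROWS is JSON, a list of rows, each a list of 7 numbers: the turn, a rotation vector about the tool's x, y, z scaled (see below), then the shift along the tool's x, y, z scaled (see below), then the opening, from 0 (shut) to 1 (fully open). In form: [[wx, wy, wz, dx, dy, dz, hand], ...]. A call has exactly 10 rows; each row shifts and turns the commanded pose from where the row before left it, along the tool's axes as they then stand; what a row does not reach is not made up. The controller multiplies each number of a shift by 0.15 m and each number of a turn by 30 degrees. A row lasts 1/12 s, in which the tool goes at most 41.7 mm and 7.16 degrees, less where a joint would pass 70% of its speed; a pose out of reach is approached as far as the arm can. A call with a number of a shift or a turn outside -1 to 1 is refused whole. A call with a gripper value outside its range is refused whole. The fingers move at their own pace and stop on an object; FORCE is the grip in N (left out, the last holds). Time passes only in rows, so rows that do not move let the fingers close, or fill a call up. It gives the time, the measured TCP pose, the force, the opening and the grip force at its end, in the units of the state.
- bot.read_state(): the state, without advancing time (a new reading comes with each control period).
- cams.capture(name): name is "side" or "top" or "wrist"; returns the picture (384x512x3 uint8, blue, green, red); there is no depth.
- cams.camera_model(name): a dict with "vertical_fov" (degrees; the focal length in pixels is half the picture's height over the tangent of half this angle, whatever the lens; pixels are square), "cx", "cy" (the principal point, pixels), "cam_to_world" (4x4, takes a point from camera to world coordinates). Camera axes: x right, y up, looking along -z (the intrinsics and any distortion apply to the point x, -y, -z); pixel columns grow to the right and rows downward; lengths in m; the calibration is good to about 2 mm. A picture is of the moment at which its call begins: read the wrist's pose just before it. camera_model takes no time and is no camera call; for the wrist camera it gives the pose at the moment of the call.
- ticket.hand_in(): hands the job in; it is judged then, once.
The state is a dict: "t": time; "joint_pos": joint angles; "joint_vel": joint speeds; "effort": joint torques, N m; "ee_pos": TCP position; "tcp_rot": TCP orientation; "wrist_force": force on the tool from outside, world axes, zero at the start; "torque": the same for the moment, N m; "grip_width": finger opening in m; "gripper_force": force on a finger pad.
Only numpy, scipy, OpenCV 4.12 (cv2) and the standard library are available. Lean on these libraries where they do the work, as an engineer would, in place of code of your own. Each camera call takes 0.05 s, during which the arm holds its last target. There are 200 camera calls.

## Task

The carving jig must be set for the next panel: first take the glue bottle off its track and stand it upright in the shallow plywood tray, beside the carved block that lies there. Then swing the clamp lever open, slide the stop along the track until its leading face is in line with the near edge of the steel index clip, and swing the lever fully back to lock it there. Move the stop only while the lever is open, do not strike the bar lamp above the track, and leave everything else where it is.

Things in the scene. Friction and masses are not known exactly. Their poses are not given: they have to be found in the camera images.
- board: fixed plywood jig board, its top 18 above the table, 170 (x) x 450 (y). Origin: at table height, on the track line; the track runs along the board's y axis (to the robot's left, with up to 0.15 rad of yaw) at x = 0; the board reaches from x = -75 (robot side) to x = +95.
- stop (a joint): travel of the aluminium sliding stop along board +y, m, 0 to 0.30; it takes about 8 N to slide. The stop is a base 70 (x) x 80 (y) x 17 high carrying at its leading (+y) end an upright fence plate 12 thick in y, 70 wide in x, its top 56 above the board (74 above the table): hold it by this plate. A thin pointer on the +x side continues its leading face.
- lever (a joint): clamp lever on the stop, rad: 0 locked (points along board -y, away from the fence), 1.4 fully open (points to board -x, towards the robot); needs about 2 N at its end. It counts as open above 1.1 and as locked below 0.2. Flat steel arm, its top 51 above the table, with an upright black round post 14 diameter at its end, which revolves freely about its own axis, free from 51 to 95 above the table.
- stop_face (a point): point on the leading (+y) face plane of the stop, at board-top height, on the track line
- stop_grip (a point): top of the fence plate, middle of its width and thickness, 74 above the table
- lever_post (a point): top centre of the lever's post, 95 above the table, 58 from the pivot axis
- lever_pivot (a point): point on the lever's vertical pivot axis, at the same height as the post's top; it moves with the stop, 60 behind (-y of) the middle of the fence plate
- index: steel index clip 26 (x) x 24 (y) x 8 with a small screw head, fixed on the board behind the track (about board x = +66), axes along the board's. Origin: on the board, at the middle of its near (-y) edge, which is the mark; the clip's body lies on the +y side of it.
- bottle: white glue bottle with black nozzle, 44 diameter up to 70 high, 105 high in all, about 0.12 kg, standing on the track. Origin: centre of its foot, z up.
- tray: fixed open plywood tray 230 (x) x 160 (y) outside, 30 high, walls and floor 6 thick, with the carved block lying in it; to the robot's left or right. Origin: centre of its underside.
- lamp: fixed aluminium bar lamp that hangs above the track. Origin: at table height, under the centre of its light bar. The bar is 28 (x) x 440 (y), its underside 265 and its top 279 above the table; an arm 18 wide, 279 to 291 high, joins its middle to a column 16 diameter at x = +152, on a foot 96 diameter, 18 high, behind the board.
- block: bystander, leave alone: small carved wooden block 50 x 44 x 40 plus about 3 of relief, lying in one part of the tray. Origin: centre of its underside.
- panel: bystander, leave alone: flat carved relief panel 190 x 140 x 32 plus relief. Origin: centre of its underside.
- cup: bystander, leave alone: paper cup 95 high with brushes. Origin: centre of its underside.
- jar: bystander, leave alone: glass jar 64 diameter, 85 high. Origin: centre of its underside.
- tin: bystander, leave alone: small steel tin 32 diameter, 22 high, standing on the back part of the board. Origin: centre of its underside.
- tape: bystander, leave alone: roll of tape 70 diameter, 20 high, lying flat. Origin: centre of its underside.
- gouge: bystander, leave alone: wood gouge 207 long, 22 high, lying flat along its x axis. Origin: centre of its underside.
- offcut: bystander, leave alone: dark wood offcut 45 x 75 x 28. Origin: centre of its underside.
Mind the look-alikes: they are no part of the job. What is shaped like the bottle but purple or red is not meant.

How it is judged:
By the outcome, as a careful person would: the job done as asked, in the order asked, and still so for the second after the job is handed in, with the robot touching nothing.
It also fails if it takes over 64 s, if anything falls off the work surface, if the arm or the gripper's body presses on something with over 40 N, if the wrist force passes 120 N, or if a joint passes its speed limit or range.

## Working session

There is one attempt and no reset: what is moved stays moved. The work goes in short steps, Python scripts to look and compute and a shell command to move; the robot and the scene stay as the last step left them, time stands still between calls to the robot, and variables do not carry over. Pictures are saved under pics/ and viewed, at most 10 in all, crops included, and the job is handed in when it is done.

```bash
mkdir -p pics; cat > h.py <<'E'
import numpy as np, cv2
from workcell import bot, cams, ticket
def K(m):
    f=192/np.tan(np.radians(m["vertical_fov"])/2); return f,m["cx"],m["cy"]
def ray(m,u,v):
    f,cx,cy=K(m); T=np.array(m["cam_to_world"]); d=T[:3,:3]@np.array([(u-cx)/f,-(v-cy)/f,-1]); return T[:3,3],d
def onz(m,u,v,z):
    o,d=ray(m,u,v); return o+d*(z-o[2])/d[2]
def tri(m1,p1,m2,p2):
    o1,d1=ray(m1,*p1);o2,d2=ray(m2,*p2)
    s=np.linalg.lstsq(np.c_[d1,-d2],o2-o1,rcond=None)[0]
    a,b=o1+s[0]*d1,o2+s[1]*d2
    return (a+b)/2,np.linalg.norm(a-b)
def proj(m,P):
    f,cx,cy=K(m);T=np.array(m["cam_to_world"]);c=T[:3,:3].T@(np.array(P)-T[:3,3]);return cx-f*c[0]/c[2],cy+f*c[1]/c[2]
E
python3 - <<'E'
from h import *
np.set_printoptions(precision=4,suppress=True)
for n in ["side","top","wrist"]:
    m=cams.camera_model(n); print(n,m)
    im=cams.capture(n); cv2.imwrite(f"pics/{n}0.png",im)
a=cv2.imread("pics/side0.png");b=cv2.imread("pics/top0.png")
for n,i in(("side",a),("top",b)):cv2.imwrite(f"pics/{n}0b.png",cv2.resize(i,(800,600),interpolation=cv2.INTER_CUBIC))
s=bot.read_state();print(s["t"],s["ee_pos"],s["tcp_rot"],s["grip_width"])
E
```

```text
side {'vertical_fov': 48.128584393306305, 'cx': 255.56083487874895, 'cy': 191.95612166806097, 'cam_to_world': array([[-0.9765,  0.1119, -0.1842,  0.3737],
       [-0.2143, -0.5952,  0.7745,  0.9801],
       [-0.023 ,  0.7958,  0.6052,  0.8748],
       [ 0.    ,  0.    ,  0.    ,  1.    ]])}
top {'vertical_fov': 54.010128873884995, 'cx': 262.14013608981656, 'cy': 199.20727915482234, 'cam_to_world': array([[ 0.0263,  0.9951, -0.0956,  0.4966],
       [-0.9997,  0.0264, -0.0001, -0.0153],
       [ 0.0025,  0.0955,  0.9954,  1.2632],
       [ 0.    ,  0.    ,  0.    ,  1.    ]])}
wrist {'vertical_fov': 70.43505888034073, 'cx': 253.3421839613068, 'cy': 193.26985097442196, 'cam_to_world': array([[ 0.4078,  0.8795,  0.2455,  0.2753],
       [-0.9131,  0.3935,  0.1069, -0.4509],
       [-0.0025, -0.2677,  0.9635,  0.3712],
       [ 0.    ,  0.    ,  0.    ,  1.    ]])}
0.15 [ 0.2138 -0.4789  0.2304] [[ 0.9132  0.4076 -0.0005]
 [ 0.4076 -0.9132  0.0018]
 [ 0.0002 -0.0018 -1.    ]] 0.08512329588585849
```

View pics/side0b.png

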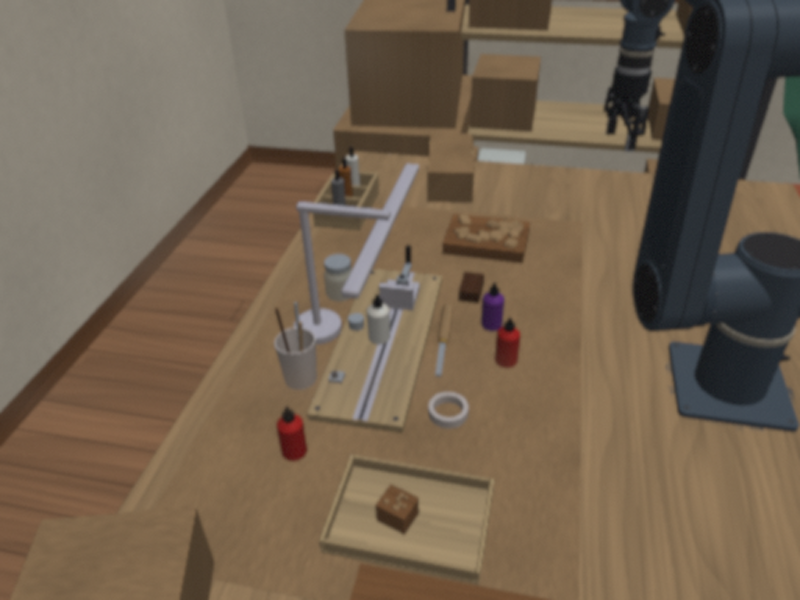

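View pics/top0b.png

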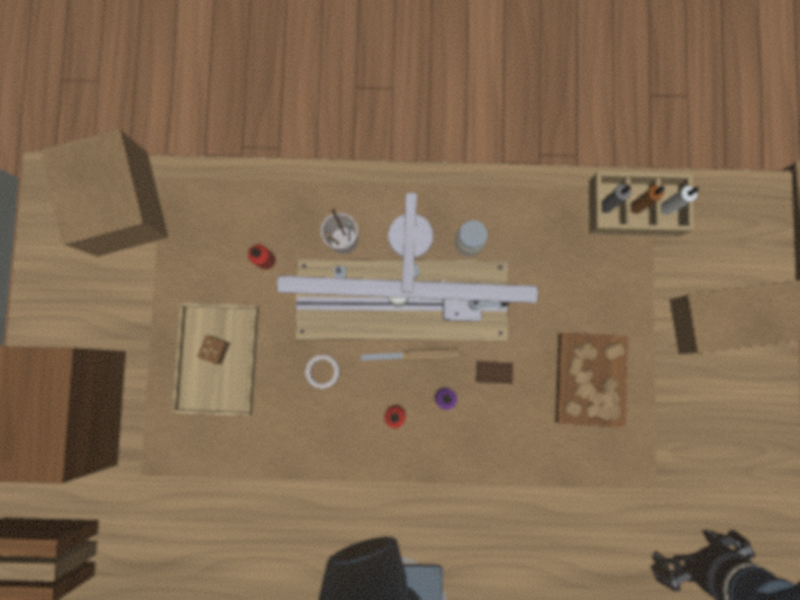

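The side view shows the board with the white bottle at (378,320), fence at (399,293) and index clip at (337,377). The tray with its block is at (408,515), and purple and red bottles stand on the robot's side. The top view shows the board from (297,262) to (508,339), the lamp bar over the track, and free tray space nearest the robot, around (213,390).

```bash
python3 - <<'E'
from h import *
np.set_printoptions(precision=3,suppress=True)
t=cams.camera_model("top");s=cams.camera_model("side");k=1/1.5625
T=lambda u,v,z:onz(t,u*k,v*k,z); S=lambda u,v,z:onz(s,u*k,v*k,z)
print("corners",[T(*p,.018) for p in((298,262),(507,264),(508,339),(296,339))])
print("corners side",[S(*p,.018) for p in((315,415),(404,424),(441,275))])
print("lamp",[T(*p,.279) for p in((278,285),(537,294))], "col", T(411,195,.29))
print("lampside",S(348,290,.265),S(417,165,.265))
print("bottle",S(377,340,.018),T(398,300,.1)); print("stop plate", T(445,310,.074),S(399,305,.06))
print("post", S(408,248,.095),T(505,303,.095)); print("index",T(340,271,.026),S(337,377,.026))
print("tray T",[T(*p,.03) for p in((178,305),(258,307),(253,414),(176,411))]); print("trayS",[S(*p,.03) for p in((351,459),(493,480),(478,573),(322,544))])
print("block",T(213,349,.04),S(399,498,.04))
print("purple",T(446,398,.105),S(493,328,0)," red",T(395,416,.105),S(508,364,0), "red2",S(293,456,0))
print("tin",S(356,325,.018),"gouge",T(458,352,.01),T(362,357,.01))
E
```

```text
corners [array([0.716, 0.226, 0.018]), array([ 0.723, -0.221,  0.018]), array([ 0.563, -0.225,  0.018]), array([0.551, 0.223, 0.018])]
corners side [array([0.707, 0.231, 0.018]), array([0.552, 0.222, 0.018]), array([ 0.563, -0.222,  0.018])]
lamp [array([0.63 , 0.208, 0.279]), array([ 0.626, -0.229,  0.279])] col [ 0.788 -0.012  0.29 ]
lampside [0.642 0.19  0.265] [ 0.621 -0.25   0.265]
bottle [0.65  0.018 0.018] [0.63  0.008 0.1  ]
stop plate [ 0.615 -0.087  0.074] [ 0.619 -0.046  0.06 ]
post [ 0.632 -0.2    0.095] [ 0.63  -0.205  0.095]
index [0.697 0.135 0.026] [0.694 0.141 0.026]
tray T [array([0.615, 0.472, 0.03 ]), array([0.616, 0.304, 0.03 ]), array([0.393, 0.303, 0.03 ]), array([0.395, 0.462, 0.03 ])]
trayS [array([0.617, 0.321, 0.03 ]), array([0.392, 0.317, 0.03 ]), array([0.396, 0.474, 0.03 ]), array([0.616, 0.475, 0.03 ])]
block [0.525 0.39  0.04 ] [0.524 0.385 0.04 ]
purple [ 0.44  -0.091  0.105] [ 0.433 -0.083  0.   ]  red [0.403 0.008 0.105] [0.394 0.019 0.   ] red2 [0.722 0.31  0.   ]
tin [ 0.702 -0.019  0.018] gouge [ 0.533 -0.12   0.01 ] [0.517 0.083 0.01 ]
```

```bash
python3 -m handwheel '[[0,0,0,0.196,-0.1625,-0.009,1],[0,0,0,0.196,-0.1625,-0.009,1],[0,0,0,0.196,-0.1625,-0.009,1],[0,0,0,0.196,-0.1625,-0.009,1],[0,0,0,0.196,-0.1625,-0.009,1],[0,0,0,0.196,-0.1625,-0.009,1],[0,0,0,0.196,-0.1625,-0.009,1],[0,0,0,0.196,-0.1625,-0.009,1],[0,0,0,0.196,-0.1625,-0.009,1],[0,0,0,0.196,-0.1625,-0.009,1]]'
python3 -m handwheel '[[0,0,0,0.196,-0.1625,-0.009,1],[0,0,0,0.196,-0.1625,-0.009,1],[0,0,0,0.196,-0.1625,-0.009,1],[0,0,0,0.196,-0.1625,-0.009,1],[0,0,-0.236,0,0,0,1],[0,0,-0.236,0,0,0,1],[0,0,-0.236,0,0,0,1],[0,0,-0.236,0,0,0,1],[0,0,-0.236,0,0,0,1],[0,0,-0.236,0,0,0,1]]'
python3 -m handwheel '[[0,0,-0.236,0,0,0,1],[0,0,-0.236,0,0,0,1],[0,0,-0.236,0,0,0,1],[0,0,-0.236,0,0,0,1],[0,0,-0.236,0,0,0,1],[0,0,-0.236,0,0,0,1],[0,0,-0.236,0,0,0,1],[0,0,-0.236,0,0,0,1],[0,0,-0.236,0,0,0,1],[0,0,-0.236,0,0,0,1]]'
python3 -m handwheel '[[0,0,-0.236,0,0,0,1],[0,0,-0.236,0,0,0,1],[0,0,-0.236,0,0,0,1],[0,0,-0.236,0,0,0,1],[0,0,-0.236,0,0,0,1],[0,0,-0.236,0,0,0,1],[0,0,0,0,0,0,1],[0,0,0,0,0,0,1],[0,0,0,0,0,0,1],[0,0,0,0,0,0,1]]'
cat > look.py <<'E'
import sys; from h import *
np.set_printoptions(precision=4,suppress=True)
n=sys.argv[1]; s=bot.read_state(); m=cams.camera_model("wrist"); im=cams.capture("wrist")
cv2.imwrite(f"pics/{n}.png",im); cv2.imwrite(f"pics/{n}b.png",cv2.resize(im,(800,600),interpolation=cv2.INTER_CUBIC))
np.savez(f"pics/{n}.npz",**{k:np.array(v) for k,v in m.items()})
print(s["t"],s["ee_pos"],s["joint_pos"]); print(s["tcp_rot"]); print(m["cam_to_world"])
E
python3 look.py w1
```

```text
t: 0.98
ee_pos: [0.3834, -0.1352, 0.2447]
tcp_rot: [[0.913, 0.407, 0.0], [0.407, -0.913, -0.0], [0.0, 0.0, -1.0]]
wrist_force: [1.4, -0.5, -0.2]
grip_width: 0.0853
gripper_force: 0.0
t: 1.82
ee_pos: [0.4505, 0.0001, 0.2498]
tcp_rot: [[0.392, 0.92, -0.001], [0.92, -0.392, 0.0], [-0.0, -0.001, -1.0]]
wrist_force: [1.2, -0.2, -0.0]
grip_width: 0.085
gripper_force: 0.0
t: 2.65
ee_pos: [0.4505, 0.0, 0.2498]
tcp_rot: [[-0.739, 0.673, -0.001], [0.673, 0.739, 0.0], [0.001, -0.0, -1.0]]
wrist_force: [-0.6, -0.1, 0.6]
grip_width: 0.0852
gripper_force: 0.0
t: 3.48
ee_pos: [0.4507, -0.0, 0.2501]
tcp_rot: [[-1.0, 0.005, -0.0], [0.005, 1.0, 0.0], [0.0, 0.0, -1.0]]
wrist_force: [0.2, 0.5, -0.2]
grip_width: 0.0854
gripper_force: 0.0
3.4833 [ 0.4507 -0.      0.2501] [-0.1491 -0.1387 -0.0434  1.6663  0.     -0.1441]
[[-1.      0.005  -0.0002]
 [ 0.005   1.      0.0001]
 [ 0.0002  0.     -1.    ]]
[[ 0.0048 -0.9633 -0.2685  0.3821]
 [ 1.      0.0048  0.0007  0.0009]
 [ 0.0006 -0.2685  0.9633  0.3911]
 [ 0.      0.      0.      1.    ]]
```

View pics/w1b.png

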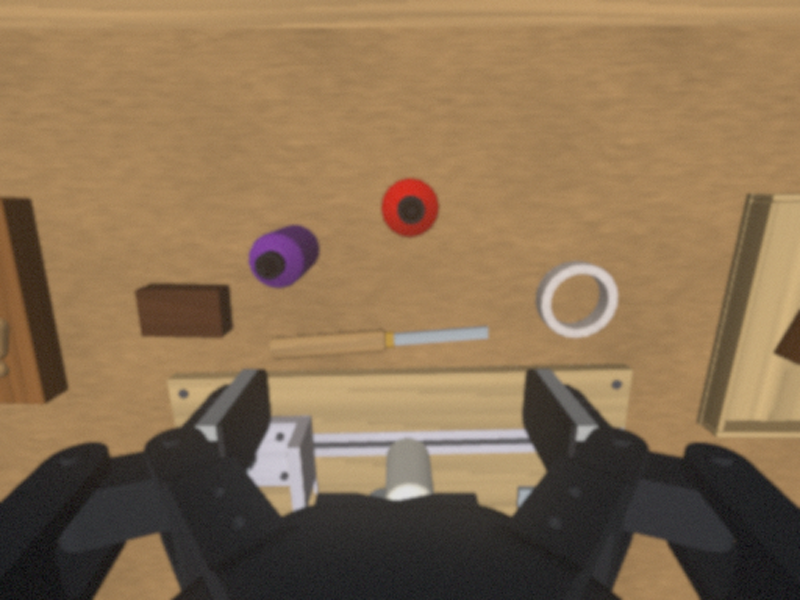

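The wrist view shows the board's near edge from (170,378) to (630,367), the stop base at (280,450) and the bottle's foot at (408,470). The gripper hides the far half, so I'll tilt forward for a second view.

```bash
python3 -m handwheel '[[0,-0.233,0,0,0,0,1],[0,-0.233,0,0,0,0,1],[0,-0.233,0,0,0,0,1],[0,-0.233,0,0,0,0,1],[0,-0.233,0,0,0,0,1],[0,-0.167,0,0,0,0,1],[0,0,0,0,0,0,1],[0,0,0,0,0,0,1],[0,0,0,0,0,0,1],[0,0,0,0,0,0,1]]' | head -3
python3 look.py w2
```

```text
t: 4.37
ee_pos: [0.4521, -0.0003, 0.2528]
tcp_rot: [[-0.766, 0.003, 0.643], [0.002, 1.0, -0.002], [-0.643, -0.0, -0.766]]
4.3667 [ 0.4521 -0.0003  0.2528] [-0.2698 -0.9581 -0.7317  1.1165  0.1699 -0.2064]
[[-0.7659  0.0033  0.6429]
 [ 0.0023  1.     -0.0023]
 [-0.6429 -0.0003 -0.7659]]
[[ 0.0031 -0.565  -0.8251  0.3077]
 [ 1.      0.0019  0.0024  0.0008]
 [ 0.0002 -0.8251  0.565   0.3167]
 [ 0.      0.      0.      1.    ]]
```

View pics/w2b.png

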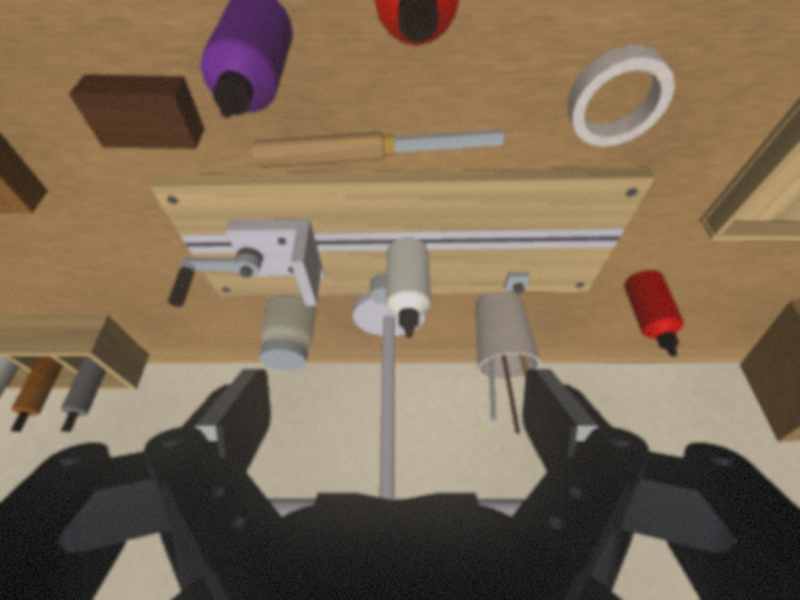

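The tilted view shows the whole board. The bottle's foot is at (408,240), the lever pivot at (248,262), its post at (180,290), the fence top at about (308,265) and the index clip at (517,282).

```bash
python3 - <<'E'
from h import *
np.set_printoptions(precision=4,suppress=True)
L=lambda n:{k:v if v.ndim else float(v) for k,v in np.load(f"pics/{n}.npz").items()}
a,b=L("w1"),L("w2");s=cams.camera_model("side");k=.64
W=lambda m,u,v,z:onz(m,u*k,v*k,z)
print("near edge w1",W(a,170,378,.018),W(a,630,367,.018),"w2",W(b,152,186,.018),W(b,652,170,.018))
print("far w2",W(b,222,297,.018),W(b,588,292,.018))
print("track",W(b,185,243,.018),W(b,618,238,.018))
print("bottle near foot",W(b,408,238,.018),"axis shoulder",W(b,408,303,.088),"tri foot",tri(a,(408*k,440*k),b,(408*k,238*k)))
print("nozzle tri side/w2",tri(s,(377*k,297*k),b,(408*k,334*k)))
print("pivot z.051",W(b,248,258,.051),"post top",W(b,178,302,.095),"tri",tri(s,(408*k,247*k),b,(178*k,302*k)))
print("stop base -y side",W(b,229,222,.035),W(b,311,221,.074),"fence far corner top",W(b,311,303,.074), W(b,322,275,.018))
print("index",W(b,506,290,.026),W(b,507,275,.026),W(b,527,274,.026))
im=cv2.imread("pics/w2.png")[110:205,95:355]; cv2.imwrite("pics/w2z.png",cv2.resize(im,None,fx=3,fy=3,interpolation=cv2.INTER_CUBIC))
E
```

```text
near edge w1 [ 0.5607 -0.2163  0.018 ] [0.5515 0.2233 0.018 ] w2 [ 0.5607 -0.2168  0.018 ] [0.5447 0.2194 0.018 ]
far w2 [ 0.7325 -0.2131  0.018 ] [0.7235 0.2307 0.018 ]
track [ 0.6353 -0.2183  0.018 ] [0.6292 0.2265 0.018 ]
bottle near foot [0.6285 0.0122 0.018 ] axis shoulder [0.6435 0.0114 0.088 ] tri foot (array([0.6316, 0.0123, 0.0151]), np.float64(0.00016679788400128008))
nozzle tri side/w2 (array([0.6471, 0.0113, 0.1194]), np.float64(0.0013075859660203108))
pivot z.051 [ 0.6205 -0.1423  0.051 ] post top [ 0.6309 -0.2013  0.095 ] tri (array([ 0.6324, -0.2026,  0.0949]), np.float64(0.0018254340701007597))
stop base -y side [ 0.5884 -0.1536  0.035 ] [ 0.5486 -0.067   0.074 ] fence far corner top [ 0.6637 -0.0863  0.074 ] [ 0.6893 -0.0844  0.018 ]
index [0.7081 0.1277 0.026 ] [0.6798 0.1229 0.026 ] [0.6781 0.1446 0.026 ]
```

View pics/w2z.png

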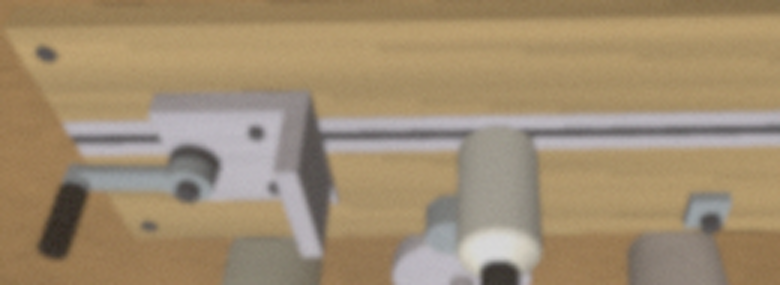

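```bash
python3 -m handwheel '[[0,0,0,-0.026,0.01,0.118,1],[0,0,0,-0.026,0.01,0.118,1],[0,0,0,-0.026,0.01,0.118,1],[0,0,0,-0.026,0.01,0.118,1],[0,0,0,-0.026,0.01,0.118,1],[0,0,0,-0.026,0.01,0.118,1],[0,0,0,-0.026,0.01,0.118,1],[0,0,0,-0.026,0.01,0.118,1],[0,0,0,0,0,0,1],[0,0,0,0,0,0,1]]'
python3 look.py w3
python3 - <<'E'
from h import *
np.set_printoptions(precision=4,suppress=True)
L=lambda n:{k:v if v.ndim else float(v) for k,v in np.load(f"pics/{n}.npz").items()}
b=L("w2"); Z=lambda u,v,z:onz(b,u/3+95,v/3+110,z)
print("plate top",[Z(*p,.074) for p in((275,168),(298,168),(300,255),(322,250))])
print("idx",[Z(*p,.026) for p in((692,195),(731,196),(685,222))],Z(684,226,.018))
c=L("w3"); P=tri
for z,x in((.018,.648),(.088,.648),(.123,.648)): print(proj(c,(x,.0115,z)))
E
```

```text
t: 5.25
ee_pos: [0.5661, 0.0119, 0.1602]
tcp_rot: [[-0.77, 0.003, 0.639], [0.002, 1.0, -0.001], [-0.639, 0.001, -0.77]]
wrist_force: [-0.5, 0.9, -0.5]
grip_width: 0.0855
gripper_force: 0.0
5.25 [0.5661 0.0119 0.1602] [-0.1508 -0.5866 -0.7444  0.7258  0.0949 -0.114 ]
[[-0.7695  0.0026  0.6386]
 [ 0.0024  1.     -0.0012]
 [-0.6386  0.0006 -0.7696]]
[[ 0.0024 -0.5696 -0.8219  0.4221]
 [ 1.      0.0023  0.0013  0.0128]
 [ 0.0012 -0.8219  0.5696  0.2249]
 [ 0.      0.      0.      1.    ]]
plate top [array([ 0.5954, -0.0919,  0.074 ]), array([ 0.5954, -0.0814,  0.074 ]), array([ 0.6668, -0.0933,  0.074 ]), array([ 0.6621, -0.0809,  0.074 ])]
idx [array([0.677 , 0.1243, 0.026 ]), array([0.678, 0.147, 0.026]), array([0.7032, 0.1258, 0.026 ])] [0.7182 0.1295 0.018 ]
(np.float64(252.44886585148345), np.float64(156.1975593934918))
(np.float64(252.39908817300486), np.float64(209.93352076602125))
(np.float64(252.3680927904031), np.float64(243.3936324691162))
```

View pics/w3b.png

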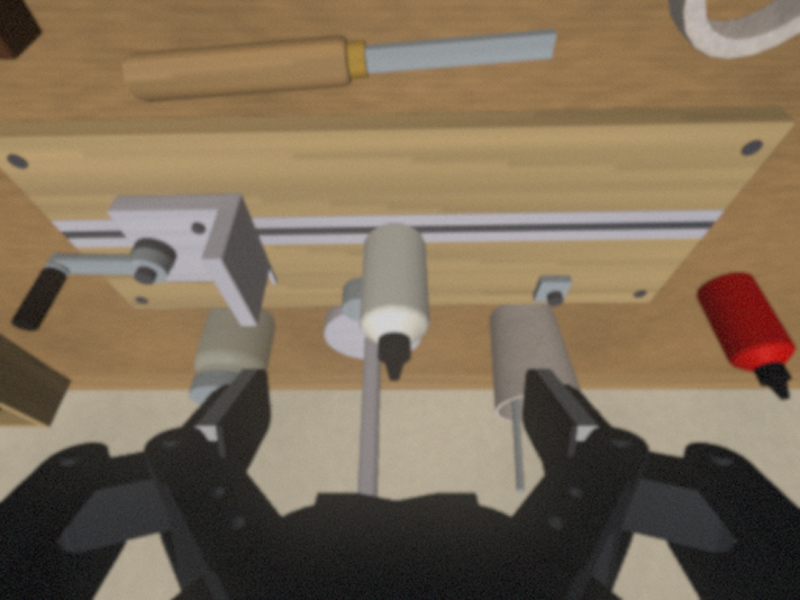

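Only the bottle lies between the fingers, with its axis at column 394 and nozzle tip at (395,378), matching the projection. Now I advance and grip.

```bash
python3 -m handwheel '[[0,0,0,-0.0025,0,0.097,1],[0,0,0,-0.0025,0,0.097,1],[0,0,0,-0.0025,0,0.097,1],[0,0,0,-0.0025,0,0.097,1],[0,0,0,-0.0025,0,0.097,1],[0,0,0,-0.0025,0,0.097,1],[0,0,0,-0.0025,0,0.097,1],[0,0,0,-0.0025,0,0.097,1],[0,0,0,-0.0025,0,0.097,1],[0,0,0,-0.0025,0,0.097,1]]'
python3 -m handwheel '[[0,0,0,0,0,0,0],[0,0,0,0,0,0,0],[0,0,0,0,0,0,0],[0,0,0,0,0,0,0],[0,0,0,0,0,0,0],[0,0,0,0,0,0,0],[0,0,0,0,0,0,0],[0,0,0,0,0,0,0],[0,0,0,0,0,0,0],[0,0,0,0,0,0,0]]' 30
```

```text
t: 6.13
ee_pos: [0.6636, 0.011, 0.0543]
tcp_rot: [[-0.765, 0.003, 0.644], [0.002, 1.0, -0.002], [-0.644, -0.0, -0.765]]
wrist_force: [-0.4, -0.3, 0.2]
grip_width: 0.085
gripper_force: 0.0
t: 6.97
ee_pos: [0.663, 0.0111, 0.0546]
tcp_rot: [[-0.765, 0.003, 0.644], [0.002, 1.0, -0.002], [-0.645, -0.0, -0.765]]
wrist_force: [-3.2, -0.4, 5.9]
grip_width: 0.0432
gripper_force: 31.1
```

```bash
python3 -m handwheel '[[0,0,0,-0.06,0,-0.0715,0],[0,0,0,-0.06,0,-0.0715,0],[0,0,0,-0.06,0,-0.0715,0],[0,0,0,-0.06,0,-0.0715,0],[0,0,0,-0.06,0,-0.0715,0],[0,0,0,0.069,0.168,-0.058,0],[0,0,0,0.069,0.168,-0.058,0],[0,0,0,0.069,0.168,-0.058,0],[0,0,0,0.069,0.168,-0.058,0],[0,0,0,0.069,0.168,-0.058,0]]'
python3 -m handwheel '[[0,0,0,0.069,0.168,-0.058,0],[0,0,0,0.069,0.168,-0.058,0],[0,0,0,0.069,0.168,-0.058,0],[0,0,0,0.069,0.168,-0.058,0],[0,0,0,0.069,0.168,-0.058,0],[0,0,0,0.069,0.168,-0.058,0],[0,0,0,0.069,0.168,-0.058,0],[0,0,0,0.069,0.168,-0.058,0],[0,0,0,0.069,0.168,-0.058,0],[0,0,0,0.069,0.168,-0.058,0]]'
python3 look.py w4
python3 - <<'E'
from h import *
cv2.imwrite("pics/s1.png",cams.capture("side")[200:384,120:400])
a=cv2.imread("pics/w4.png");b=cv2.imread("pics/s1.png")
cv2.imwrite("pics/c1.png",np.hstack([a,cv2.copyMakeBorder(b,0,200,0,0,cv2.BORDER_CONSTANT)]))
E
```

```text
t: 7.8
ee_pos: [0.593, 0.1382, 0.1212]
tcp_rot: [[-0.768, 0.004, 0.64], [0.003, 1.0, -0.002], [-0.64, -0.0, -0.768]]
wrist_force: [0.2, 0.9, -1.2]
grip_width: 0.0433
gripper_force: 30.9
t: 8.63
ee_pos: [0.4587, 0.3907, 0.1216]
tcp_rot: [[-0.768, 0.003, 0.641], [0.001, 1.0, -0.003], [-0.641, -0.001, -0.768]]
wrist_force: [0.4, 0.3, -1.5]
grip_width: 0.0429
gripper_force: 30.9
8.6333 [0.4587 0.3907 0.1216] [ 0.8471 -0.1966 -0.5263  0.738  -0.503   0.7173]
[[-0.7676  0.0026  0.6409]
 [ 0.0011  1.     -0.0027]
 [-0.6409 -0.0013 -0.7676]]
[[ 0.0023 -0.5671 -0.8236  0.3145]
 [ 1.      0.0008  0.0023  0.3917]
 [-0.0007 -0.8236  0.5671  0.1859]
 [ 0.      0.      0.      1.    ]]
```

View pics/c1.png

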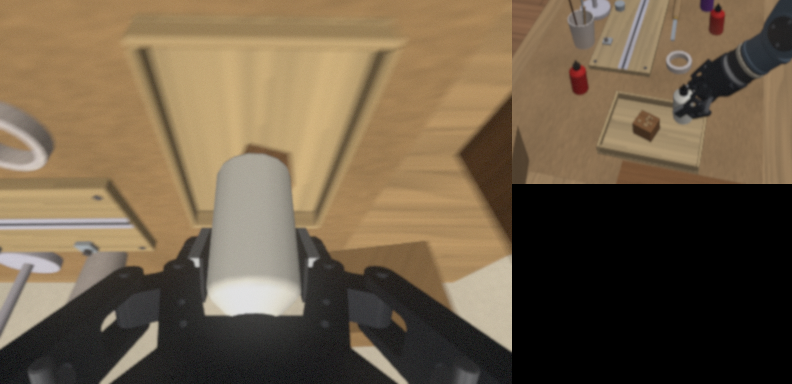

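The bottle hangs upright at column 254, over the free near half of the tray and well clear of the block at (268,155). Now I lower it.

```bash
python3 -m handwheel '[[0,0,0,0.0427,0,0.0512,0],[0,0,0,0.0427,0,0.0512,0],[0,0,0,0.0427,0,0.0512,0],[0,0,0,0.0427,0,0.0512,0],[0,0,0,0.0427,0,0.0512,0],[0,0,0,0.0427,0,0.0512,0],[0,0,0,0.0427,0,0.0512,0],[0,0,0,0.0128,0,0.0154,0],[0,0,0,0,0,0,0],[0,0,0,0,0,0,0]]'
python3 - <<'E'
from h import *
np.set_printoptions(precision=4,suppress=True)
L=lambda n:{k:v if v.ndim else float(v) for k,v in np.load(f"pics/{n}.npz").items()}
c=L("w4");s=cams.camera_model("side")
# tray near top rim corners and inner floor corners in w4
for p,z in(((120,40),.03),((410,45),.03),((194,213),.006),((318,213),.006)): print(onz(c,*p,z))
E
```

```text
t: 9.57
ee_pos: [0.4607, 0.3899, 0.0498]
tcp_rot: [[-0.766, 0.003, 0.642], [0.003, 1.0, -0.002], [-0.642, -0.0, -0.766]]
wrist_force: [0.0, 0.8, -0.8]
grip_width: 0.0431
gripper_force: 31.0
[0.3906 0.3173 0.03  ]
[0.3936 0.4798 0.03  ]
[0.621  0.3135 0.006 ]
[0.6212 0.4751 0.006 ]
```

```bash
python3 -m handwheel '[[0,0,0,0.0064,0,0.0077,0],[0,0,0,0.0064,0,0.0077,0],[0,0,0,0.0064,0,0.0077,0],[0,0,0,0.0064,0,0.0077,0],[0,0,0,0,0,0,0],[0,0,0,0,0,0,0],[0,0,0,0,0,0,0],[0,0,0,0,0,0,0],[0,0,0,0,0,0,0],[0,0,0,0,0,0,0]]'
```

```text
t: 10.4
ee_pos: [0.4607, 0.39, 0.044]
tcp_rot: [[-0.766, 0.003, 0.642], [0.003, 1.0, -0.002], [-0.642, 0.0, -0.766]]
wrist_force: [0.9, 0.3, -1.0]
grip_width: 0.0434
gripper_force: 31.0
```

```bash
python3 -m handwheel '[[0,0,0,0.0043,0,0.0051,0],[0,0,0,0,0,0,0],[0,0,0,0.0043,0,0.0051,0],[0,0,0,0,0,0,0],[0,0,0,0,0,0,0],[0,0,0,0,0,0,0],[0,0,0,0,0,0,0],[0,0,0,0,0,0,0],[0,0,0,0,0,0,0],[0,0,0,0,0,0,0]]'
```

```text
t: 11.23
ee_pos: [0.4611, 0.3901, 0.0426]
tcp_rot: [[-0.766, 0.004, 0.643], [0.003, 1.0, -0.002], [-0.643, 0.0, -0.766]]
wrist_force: [-1.7, -1.9, 3.5]
grip_width: 0.0427
gripper_force: 31.3
```

```bash
python3 -m handwheel '[[0,0,0,0,0,0,0.6],[0,0,0,0,0,0,0.7],[0,0,0,0,0,0,0.8],[0,0,0,0,0,0,0.9],[0,0,0,0,0,0,0.9],[0,0,0,0,0,0,0.9],[0,0,0,0,0,-0.06,0.9],[0,0,0,0,0,-0.1,0.9],[0,0,0,0,0,-0.15,0.9],[0,0,0,0,0,-0.15,0.9]]'
python3 -m handwheel '[[0,0,0,0,0,-0.15,0.9],[0,0,0,0,0,-0.15,0.9],[0,0,0,0,0,-0.15,0.9],[0,0,0,0,0,0,0.9],[0,0,0,0,0,0,0.4],[0,0,0,0,0,0,0.4],[0,0,0,0,0,0,0.4],[0,0,0,0,0,0,0.4],[0,0,0,0,0,0,0.4],[0,0,0,0,0,0,0.4]]'
python3 look.py w5
python3 - <<'E'
from h import *
cv2.imwrite("pics/s2.png",cams.capture("side")[200:384,120:400])
a=cv2.imread("pics/w5.png");b=cv2.imread("pics/s2.png")
cv2.imwrite("pics/c2.png",np.hstack([a,cv2.copyMakeBorder(b,0,200,0,0,cv2.BORDER_CONSTANT)]))
E
```

```text
t: 12.07
ee_pos: [0.4153, 0.3894, 0.095]
tcp_rot: [[-0.767, 0.004, 0.642], [0.002, 1.0, -0.003], [-0.642, -0.001, -0.767]]
wrist_force: [-0.1, 0.9, 0.1]
grip_width: 0.077
gripper_force: 0.0
t: 12.9
ee_pos: [0.373, 0.3896, 0.1454]
tcp_rot: [[-0.767, 0.004, 0.641], [0.002, 1.0, -0.004], [-0.642, -0.001, -0.767]]
wrist_force: [0.1, 0.1, -1.2]
grip_width: 0.0342
gripper_force: 0.0
12.9 [0.373  0.3896 0.1454] [ 1.0012 -0.3124 -0.562   0.901  -0.5731  0.8792]
[[-0.7671  0.004   0.6415]
 [ 0.0021  1.     -0.0037]
 [-0.6415 -0.0015 -0.7671]]
[[ 0.0038 -0.5665 -0.8241  0.2288]
 [ 1.      0.0014  0.0036  0.3908]
 [-0.0009 -0.8241  0.5665  0.2096]
 [ 0.      0.      0.      1.    ]]
```

View pics/c2.png

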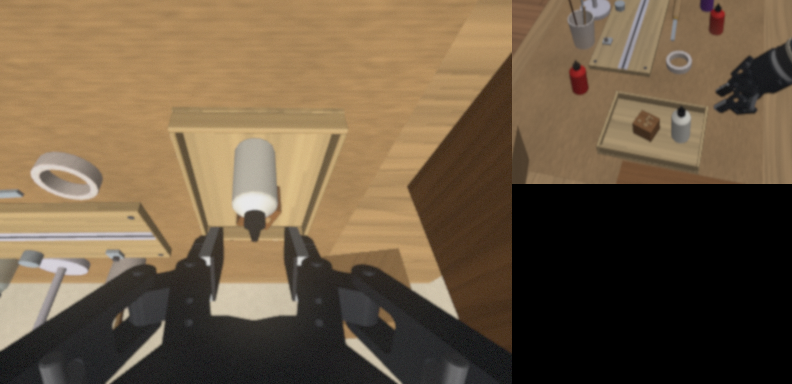

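The bottle stands upright and free in the tray, next to the untouched block. Next I go to the lever post, with the tilt reduced to 35°.

```bash
python3 -m handwheel '[[0,0.163,0,0,0,0,0.4],[0,0,0,-0.073,-0.247,0.051,0.4],[0,0,0,-0.073,-0.247,0.051,0.4],[0,0,0,-0.073,-0.247,0.051,0.4],[0,0,0,-0.073,-0.247,0.051,0.4],[0,0,0,-0.073,-0.247,0.051,0.4],[0,0,0,-0.073,-0.247,0.051,0.4],[0,0,0,-0.073,-0.247,0.051,0.4],[0,0,0,-0.073,-0.247,0.051,0.4],[0,0,0,-0.073,-0.247,0.051,0.4]]'
python3 -m handwheel '[[0,0,0,-0.073,-0.247,0.051,0.4],[0,0,0,-0.073,-0.247,0.051,0.4],[0,0,0,-0.073,-0.247,0.051,0.4],[0,0,0,-0.073,-0.247,0.051,0.4],[0,0,0,-0.073,-0.247,0.051,0.4],[0,0,0,-0.073,-0.247,0.051,0.4],[0,0,0,-0.073,-0.247,0.051,0.4],[0,0,0,0,0,0,0.4],[0,0,0,0,0,0,0.4],[0,0,0,0,0,0,0.4]]'
python3 look.py w6
```

```text
t: 13.83
ee_pos: [0.4924, 0.0544, 0.1475]
tcp_rot: [[-0.817, 0.003, 0.576], [0.003, 1.0, -0.002], [-0.576, -0.0, -0.817]]
wrist_force: [1.4, -0.3, -0.9]
grip_width: 0.0336
gripper_force: 0.0
t: 14.67
ee_pos: [0.5842, -0.2031, 0.1462]
tcp_rot: [[-0.819, 0.004, 0.573], [0.004, 1.0, -0.001], [-0.573, 0.001, -0.819]]
wrist_force: [-0.5, -0.3, 0.6]
grip_width: 0.0343
gripper_force: 0.0
14.6667 [ 0.5842 -0.2031  0.1462] [-0.6143 -0.2757 -0.5092  0.8173  0.3358 -0.5201]
[[-0.8194  0.0038  0.5733]
 [ 0.0038  1.     -0.0011]
 [-0.5733  0.0013 -0.8194]]
[[ 0.0036 -0.6352 -0.7724  0.4461]
 [ 1.      0.0038  0.0015 -0.2021]
 [ 0.0019 -0.7724  0.6352  0.2224]
 [ 0.      0.      0.      1.    ]]
```

View pics/w6b.png

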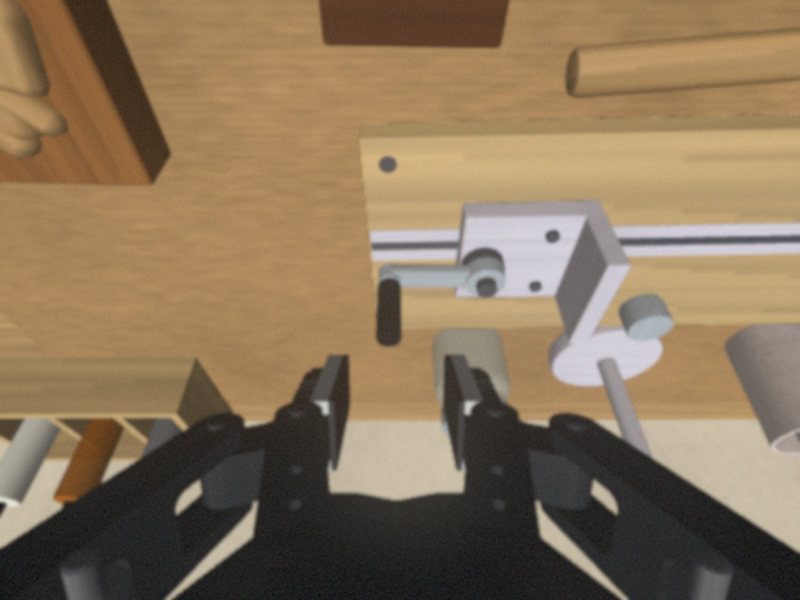

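The view shows the black post, top at (388,340) and foot at (390,282), with the pivot bolt at (486,285) and the fence to its right. One picture is left, so later checks will be numeric.

```bash
python3 - <<'E'
from h import *
np.set_printoptions(precision=4,suppress=True)
L=lambda n:{k:v if v.ndim else float(v) for k,v in np.load(f"pics/{n}.npz").items()}
c,b,w3=L("w6"),L("w2"),L("w3");k=.64
W=lambda m,u,v,z:onz(m,u*k,v*k,z)
print("post top",W(c,388,340,.095),"base",W(c,390,285,.051),"tri w3",tri(c,(388*k,340*k),w3,(25*k,325*k)))
print("pivot top tri",tri(c,(486*k,287*k),w3,(146*k,275*k)),W(c,486,285,.06))
print("board corner",W(c,360,138,.018))
s=bot.read_state();R=np.array(s["tcp_rot"]);d=np.array([.645,-.2035,.0655])-s["ee_pos"]
print("tool shift units",R.T@d/.15)
E
```

```text
post top [ 0.6327 -0.2066  0.095 ] base [ 0.6383 -0.206   0.051 ] tri w3 (array([ 0.6357, -0.2067,  0.0929]), np.float64(0.00014210999755811157))
pivot top tri (array([ 0.6368, -0.1485,  0.0544]), np.float64(0.000176544532498921)) [ 0.6286 -0.1506  0.06  ]
board corner [ 0.5615 -0.2205  0.018 ]
tool shift units [-0.0212 -0.0074  0.6751]
```

```bash
python3 -m handwheel '[[0,0,0,-0.0035,-0.003,0.097,0.4],[0,0,0,-0.0035,-0.003,0.097,0.4],[0,0,0,-0.0035,-0.003,0.097,0.4],[0,0,0,-0.0035,-0.003,0.097,0.4],[0,0,0,-0.0035,-0.003,0.097,0.4],[0,0,0,-0.0035,-0.003,0.097,0.4],[0,0,0,-0.0035,-0.003,0.097,0.4],[0,0,0,0,0,0,0.4],[0,0,0,0,0,0,0.4],[0,0,0,0,0,0,0.3]]' 20
python3 -m handwheel '[[0,0,0,0,0,0,0],[0,0,0,0,0,0,0],[0,0,0,0,0,0,0],[0,0,0,0,0,0,0],[0,0,0,0,0,0,0],[0,0,0,0,0,0,0],[0,0,0,0,0,0,0],[0,0,0,0,0,0,0],[0,0,0,0,0,0,0],[0,0,0,0,0,0,0]]'
```

```text
t: 15.55
ee_pos: [0.6463, -0.2055, 0.0669]
tcp_rot: [[-0.818, 0.002, 0.575], [0.001, 1.0, -0.001], [-0.575, -0.001, -0.818]]
wrist_force: [0.2, 0.2, -0.3]
grip_width: 0.0258
gripper_force: 0.0
t: 16.38
ee_pos: [0.6473, -0.2074, 0.0674]
tcp_rot: [[-0.817, 0.003, 0.577], [0.002, 1.0, -0.003], [-0.577, -0.001, -0.817]]
wrist_force: [-1.8, -0.8, 5.1]
grip_width: 0.0132
gripper_force: 23.0
```

```bash
python3 -m handwheel '[[0,0,0,0.0435,0.0037,-0.0306,0],[0,0,0,0.0426,0.0109,-0.03,0],[0,0,0,0.0411,0.0181,-0.0289,0],[0,0,0,0.0386,0.0247,-0.0272,0],[0,0,0,0.0354,0.031,-0.025,0],[0,0,0,0.0317,0.0367,-0.0223,0],[0,0,0,0.0272,0.0416,-0.0192,0],[0,0,0,0.0222,0.0459,-0.0157,0],[0,0,0,0.0169,0.0491,-0.0119,0],[0,0,0,0.0112,0.0515,-0.0079,0]]'
python3 -m handwheel '[[0,0,0,0,0,0,0],[0,0,0,0,0,0,0],[0,0,0,0,0,0,0],[0,0,0,0,0,0,0.2],[0,0,0,0,0,0,0.4],[0,0,0,0,0,0,0.4],[0,0,0,0,0,0,0.4],[0,0,0,0,0,-0.08,0.4],[0,0,0,0,0,-0.12,0.4],[0,0,0,0,0,-0.15,0.4]]'
python3 look.py w7
```

```text
t: 17.22
ee_pos: [0.5902, -0.1595, 0.0673]
tcp_rot: [[-0.817, 0.003, 0.577], [0.002, 1.0, -0.003], [-0.577, -0.002, -0.817]]
wrist_force: [8.5, -8.7, 2.3]
grip_width: 0.0132
gripper_force: 22.6
t: 18.05
ee_pos: [0.5569, -0.158, 0.1053]
tcp_rot: [[-0.822, 0.003, 0.569], [0.004, 1.0, 0.001], [-0.569, 0.003, -0.822]]
wrist_force: [-0.5, -0.5, 0.1]
grip_width: 0.0346
gripper_force: 0.0
18.05 [ 0.5569 -0.158   0.1053] [-0.5615 -0.3782 -0.6681  0.7512  0.309  -0.4729]
[[-0.8221  0.003   0.5693]
 [ 0.0045  1.      0.0011]
 [-0.5693  0.0035 -0.8221]]
[[ 0.0028 -0.6388 -0.7693  0.4191]
 [ 1.      0.0049 -0.0005 -0.1572]
 [ 0.0041 -0.7693  0.6389  0.1822]
 [ 0.      0.      0.      1.    ]]
```

```bash
python3 -m handwheel '[[0,0,0,0,0,-0.1,0.4],[0,0,0,0,0,-0.1,0.4],[0,0,0,0,0,-0.1,0.4],[-0.025,0,-0.036,0,0,0,0.5],[0,0,0,-0.069,0.156,0.0955,0.5],[0,0,0,-0.069,0.156,0.0955,0.5],[0,0,0,-0.069,0.156,0.0955,0.5],[0,0,0,0,0,0,0.5],[0,0,0,0,0,0,0.5],[0,0,0,0,0,0,0.5]]'
python3 look.py w8
```

```text
t: 18.93
ee_pos: [0.5814, -0.0879, 0.1269]
tcp_rot: [[-0.82, -0.02, 0.573], [-0.016, 1.0, 0.012], [-0.573, 0.0, -0.82]]
wrist_force: [0.5, -0.4, -0.8]
grip_width: 0.0424
gripper_force: 0.0
18.9333 [ 0.5814 -0.0879  0.1269] [-0.3879 -0.3969 -0.6437  0.7539  0.2294 -0.3403]
[[-0.8197 -0.02    0.5725]
 [-0.0162  0.9998  0.0117]
 [-0.5726  0.0003 -0.8198]]
[[-0.0202 -0.6357 -0.7717  0.4434]
 [ 0.9998 -0.0121 -0.0161 -0.09  ]
 [ 0.0009 -0.7719  0.6358  0.2033]
 [ 0.      0.      0.      1.    ]]
```

View pics/w8b.png

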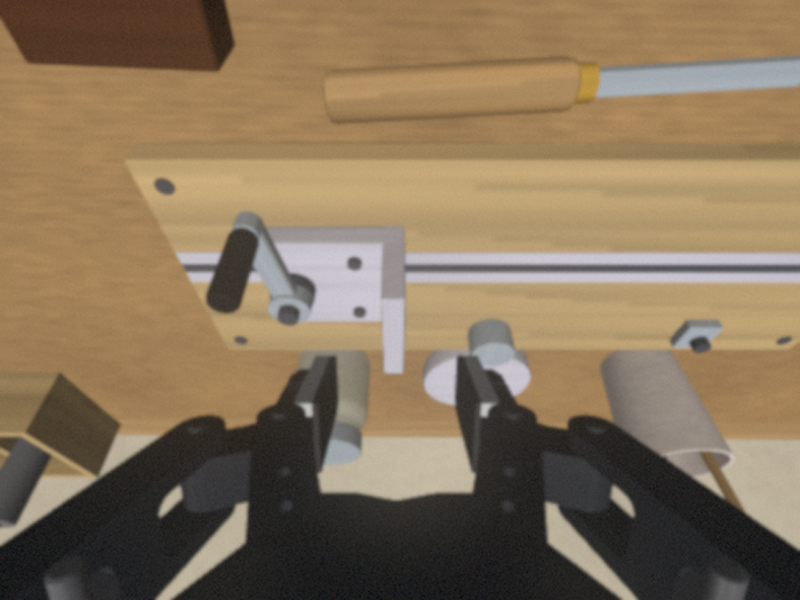

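The lever is open (post at (235,270)), the track runs level in the image so the yaw matches, and the fence at columns 383–405 sits between the fingers. The index clip's left edge runs from (688,321) to (671,346).

```bash
python3 - <<'E'
from h import *
np.set_printoptions(precision=4,suppress=True)
L=lambda n:{k:v if v.ndim else float(v) for k,v in np.load(f"pics/{n}.npz").items()}
c,w3,w2=L("w8"),L("w3"),L("w2");k=.64
W=lambda m,u,v,z:onz(m,u*k,v*k,z)
print("plate top",[W(c,*p,.074) for p in((382,297),(406,297),(384,373),(403,373))],"bot",W(c,406,243,.035))
print("index",[W(c,*p,.026) for p in((688,321),(722,321),(671,346),(708,349))])
print("near edge dir",W(c,126,159,.018),W(c,800,160,.018),"track",W(c,182,267,.018),W(c,800,268,.018))
print("idx tri w3/w8",tri(c,(688*k,321*k),w3,(541*k,278*k)))
for nm in("w8","w3"):
    im=cv2.imread(f"pics/{nm}.png"); hsv=cv2.cvtColor(im,cv2.COLOR_BGR2HSV)
    y0,x0=(195,410) if nm=="w8" else (168,330)
    for r in range(y0+3,y0+33,3): print(nm,r,x0,hsv[r,x0:x0+60:2,1])
s=bot.read_state();R=np.array(s["tcp_rot"]);print(R.T@(np.array([.633,-.0885,.0505])-s["ee_pos"])/.15)
E
```

```text
plate top [array([ 0.5968, -0.0934,  0.074 ]), array([ 0.5965, -0.082 ,  0.074 ]), array([ 0.6675, -0.0925,  0.074 ]), array([ 0.6673, -0.0811,  0.074 ])] bot [ 0.5981 -0.0814  0.035 ]
index [array([0.6755, 0.1177, 0.026 ]), array([0.675 , 0.1414, 0.026 ]), array([0.7066, 0.1222, 0.026 ]), array([0.7102, 0.1524, 0.026 ])]
near edge dir [ 0.5614 -0.2188  0.018 ] [0.5555 0.1098 0.018 ] track [ 0.6366 -0.2192  0.018 ] [0.63   0.1669 0.018 ]
idx tri w3/w8 (array([0.6855, 0.1264, 0.019 ]), np.float64(0.001146143817659253))
w8 198 410 [ 99  98  98 100  98  97 100  99  96  96  98 100  99  97  99  97 101 101
  97 103  98 100 101 100 101 100 101  98 100  96]
w8 201 410 [ 96  96  98  99  99  97  99  97  97 100  99 100  97  96  98  96 101  96
  98  99  99 100  99  97  98  99  98 103 100 101]
w8 204 410 [ 97  98  98  97  99  97  98  99  98  98  99  97  97  98  91  74  72  68
  70  69  70  70  72  70  72  89  97  97  95 101]
w8 207 410 [ 97  98  97  97  98  98  98 100  96 101 100  98  98  86  30   7   2   4
  10   4   8   4   6   4   2  29  85  97 102 100]
w8 210 410 [ 99  96  97 100  98  99  98 
[... 1429 characters left out ...]
 97]
w3 186 330 [101  99  99  96  97  95  42   8  11  19  15  12   7   9   8  13   8  78
  97  99  98  98  98 101  99  96  98  95  99  99]
w3 189 330 [102  97  97  97  97  88  13  14  16  12   5  23  32  11  17   6  68  98
  98 100 101 104  99  96 100  98  98 100  99 101]
w3 192 330 [ 97  98  99  98  94  91  37  12  13  17  25  20  10   3   9  68  97 101
  99  99 103  99  99 100 102  99 100  98 101 104]
w3 195 330 [ 51  50  51  51  53  52  48  48  48  51  45  28  54  70  91 114 110 115
 116 116 110 117 114 117 119 114 117 119 114 114]
w3 198 330 [ 37  38  35  37  40  38  35  35  36  37  34  48 102 113 115 112 113 117
 113 117 115 115 118 116 118 117 121 121 119 118]
[ 0.0137 -0.0067  0.6172]
```

```bash
python3 - <<'E'
from h import *
np.set_printoptions(precision=4,suppress=True)
L=lambda n:{k:v if v.ndim else float(v) for k,v in np.load(f"pics/{n}.npz").items()}
for n,P in(("w8",((437.5,207),(434.8,210),(432.2,213),(430,216))),("w3",((345.9,177),(344.5,180),(343,183),(341.6,186),(340.7,189)))):
    print(n,[onz(L(n),*p,.018)[:2] for p in P])
for n,P in(("w8",((460.5,207),(459.5,212))),("w3",((364.5,177),(365.5,180)))): print("right",n,[onz(L(n),*p,.018)[:2] for p in P],[onz(L(n),*p,.026)[:2] for p in P])
E
python3 -m handwheel '[[0,0,0,0.002,-0.001,0.1,0.5],[0,0,0,0.002,-0.001,0.1,0.5],[0,0,0,0.002,-0.001,0.1,0.5],[0,0,0,0.002,-0.001,0.1,0.5],[0,0,0,0.002,-0.001,0.1,0.5],[0,0,0,0.002,-0.001,0.1,0.5],[0,0,0,0,0,0.02,0.5],[0,0,0,0,0,0,0.5],[0,0,0,0,0,0,0.5],[0,0,0,0,0,0,0.4]]' 40
python3 -m handwheel '[[0,0,0,0,0,0,0],[0,0,0,0,0,0,0],[0,0,0,0,0,0,0],[0,0,0,0,0,0,0],[0,0,0,0,0,0,0],[0,0,0,0,0,0,0],[0,0,0,0,0,0,0],[0,0,0,0,0,0,0],[0,0,0,0,0,0,0],[0,0,0,0,0,0,0]]'
```

```text
w8 [array([0.689 , 0.1255]), array([0.6948, 0.1256]), array([0.7008, 0.1257]), array([0.7069, 0.1263])]
w3 [array([0.686 , 0.1263]), array([0.692 , 0.1262]), array([0.6983, 0.126 ]), array([0.7047, 0.1259]), array([0.7113, 0.1265])]
right w8 [array([0.6885, 0.1518]), array([0.6982, 0.1566])] [array([0.6779, 0.1414]), array([0.6872, 0.146 ])]
right w3 [array([0.6861, 0.1492]), array([0.6921, 0.1525])] [array([0.6759, 0.1439]), array([0.6817, 0.1471])]
t: 19.82
ee_pos: [0.6345, -0.0888, 0.0526]
tcp_rot: [[-0.817, -0.019, 0.576], [-0.016, 1.0, 0.01], [-0.576, -0.001, -0.817]]
wrist_force: [-0.0, -0.6, 1.1]
grip_width: 0.0345
gripper_force: 0.0
t: 20.65
ee_pos: [0.6346, -0.0883, 0.0527]
tcp_rot: [[-0.817, -0.019, 0.576], [-0.016, 1.0, 0.011], [-0.576, -0.001, -0.818]]
wrist_force: [-7.1, -0.8, 6.2]
grip_width: 0.0117
gripper_force: 40.4
```

```bash
python3 -m handwheel '[[0,0,0,0,0.04,0,0],[0,0,0,0,0.09,0,0],[0,0,0,0,0.1,0,0],[0,0,0,0,0.1,0,0],[0,0,0,0,0.1,0,0],[0,0,0,0,0.1,0,0],[0,0,0,0,0.1,0,0],[0,0,0,0,0.1,0,0],[0,0,0,0,0.1,0,0],[0,0,0,0,0.1,0,0]]'
python3 -m handwheel '[[0,0,0,0,0.1,0,0],[0,0,0,0,0.1,0,0],[0,0,0,0,0.1,0,0],[0,0,0,0,0.08,0,0],[0,0,0,0,0.06,0,0],[0,0,0,0,0.007,0,0],[0,0,0,0,0,0,0],[0,0,0,0,0,0,0],[0,0,0,0,0,0,0],[0,0,0,0,0,0,0]]'
python3 - <<'E'
from h import *
cv2.imwrite("pics/t9.png",cams.capture("side"))
E
python3 look.py w9
```

```text
t: 21.48
ee_pos: [0.632, 0.048, 0.0526]
tcp_rot: [[-0.817, -0.013, 0.576], [-0.015, 1.0, 0.002], [-0.576, -0.007, -0.817]]
wrist_force: [-4.0, -9.5, 3.8]
grip_width: 0.0113
gripper_force: 40.6
t: 22.32
ee_pos: [0.6308, 0.1169, 0.0527]
tcp_rot: [[-0.817, -0.017, 0.576], [-0.016, 1.0, 0.007], [-0.576, -0.003, -0.817]]
wrist_force: [-4.7, -4.5, 5.4]
grip_width: 0.0113
gripper_force: 40.7
22.3667 [0.6307 0.117  0.0527] [ 0.1051 -0.1782 -0.637   0.4999 -0.053   0.0703]
[[-0.8172 -0.0171  0.5761]
 [-0.0156  0.9999  0.0074]
 [-0.5761 -0.0029 -0.8174]]
[[-0.0173 -0.6323 -0.7745  0.4924]
 [ 0.9998 -0.0127 -0.0119  0.1154]
 [-0.0023 -0.7746  0.6324  0.1284]
 [ 0.      0.      0.      1.    ]]
```

```bash
python3 -m handwheel '[[0,0,0,0,0,0,0.2],[0,0,0,0,0,0,0.4],[0,0,0,0,0,0,0.5],[0,0,0,0,0,0,0.5],[0,0,0,0,0,-0.06,0.5],[0,0,0,0,0,-0.12,0.5],[0,0,0,0,0,-0.16,0.5],[0,0,0,0,0,-0.16,0.5],[0,0,0,0,0,-0.12,0.5],[0,0,0,0,0,0,0.5]]'
python3 look.py w10
python3 - <<'E'
from h import *
L=lambda n:{k:v if v.ndim else float(v) for k,v in np.load(f"pics/{n}.npz").items()}
c=L("w10"); pr=lambda *p:tuple(round(float(x),1) for x in proj(c,p))
print("exp face near top",pr(.597,.1245,.074),"far top",pr(.667,.1235,.074),"near bot",pr(.597,.1245,.035),"idx near",pr(.684,.1257,.018),"idx far",pr(.71,.1262,.018))
hsv=cv2.cvtColor(cv2.imread("pics/w10.png"),cv2.COLOR_BGR2HSV)
u0=230
print("cols",u0)
for r in range(140,250,4): print(r,*hsv[r,u0:u0+66:2,1],"|",*hsv[r,u0:u0+66:4,2])
E
```

```text
t: 23.25
ee_pos: [0.578, 0.1181, 0.1332]
tcp_rot: [[-0.814, -0.02, 0.581], [-0.016, 1.0, 0.013], [-0.581, 0.001, -0.814]]
wrist_force: [0.4, 0.7, 0.0]
grip_width: 0.0425
gripper_force: 0.0
23.25 [0.578  0.1181 0.1332] [ 0.118  -0.4124 -0.6518  0.7133 -0.056   0.0799]
[[-0.8135 -0.0205  0.5812]
 [-0.0162  0.9998  0.0126]
 [-0.5813  0.0008 -0.8137]]
[[-0.0207 -0.6274 -0.7784  0.4392]
 [ 0.9998 -0.0119 -0.017   0.1158]
 [ 0.0014 -0.7786  0.6276  0.2081]
 [ 0.      0.      0.      1.    ]]
exp face near top (260.2, 186.3) far top (256.2, 233.4) near bot (259.4, 151.4) idx near (257.3, 198.3) idx far (257.0, 211.4)
cols 230
140 13 17 18 14 16 16 17 14 16 15 16 18 18 24 81 95 96 91 94 95 95 94 95 96 93 97 95 95 96 97 100 100 97 | 161 160 161 164 162 158 158 180 186 189 188 186 191 187 188 188 190
144 14 11 14 10 14 14 16 14 13 14 16 13 14 19 75 94 94 95 95 96 95 95 96 95 94 100 97 96 95 97 96 99 99 | 162 162 164 163 158 160 161 171 193 194 195 194 193 198 195 197 195
148 9 9 7 12 10 10 12 11 11 15 14 13 13 20 72 93 95 92 93 94 94 96 95 94 91 95 95 91 95 93 94 98 97 | 178 173 176 176 157 15
[... 3627 characters left out ...]
14 113 82 39 33 35 34 36 38 33 35 36 37 36 32 35 33 36 36 35 32 32 36 36 41 93 112 109 112 98 75 | 171 168 149 141 149 153 155 157 159 154 155 151 142 124 168 162 58
240 110 110 112 107 68 36 33 33 36 35 33 34 36 33 36 39 34 36 36 33 36 35 35 31 34 38 38 81 112 114 113 86 57 | 170 169 143 145 150 154 156 155 157 161 156 153 141 127 166 158 58
244 111 109 113 105 55 36 37 38 34 37 35 35 38 35 37 31 31 36 34 33 38 36 34 33 38 37 40 61 108 115 110 86 45 | 172 170 139 143 150 153 153 158 155 157 156 151 140 129 160 150 57
248 109 111 113 98 44 35 36 34 37 34 35 35 35 33 38 35 35 35 36 36 34 33 35 33 35 35 36 45 98 110 109 86 50 | 173 174 134 142 152 154 155 155 161 161 159 153 144 129 156 148 56
```

```bash
python3 -m handwheel '[[0,0,0,0,0.15,0,0.5],[0,0,0,0,0.15,0,0.5],[0,0,0,0,0,0,0.5],[0,0,0,0,0,0,0.5],[0,0,0,0,0,0,0.5],[0,0,0,0,0,0,0.5],[0,0,0,0,0,0,0.5],[0,0,0,0,0,0,0.5],[0,0,0,0,0,0,0.5],[0,0,0,0,0,0,0.5]]' | head -2
python3 look.py w11
cat > meas.py <<'E'
import sys; from h import *
n=sys.argv[1]; c={k:v if v.ndim else float(v) for k,v in np.load(f"pics/{n}.npz").items()}
pr=lambda *p:tuple(round(float(x),1) for x in proj(c,p))
print("exp face near top",pr(.597,.1241,.074),"far top",pr(.667,.1254,.074),"far bot",pr(.667,.1254,.018),"near bot",pr(.597,.1241,.018),"idx near",pr(.684,.1257,.018),"idx far",pr(.71,.1262,.018))
hsv=cv2.cvtColor(cv2.imread(f"pics/{n}.png"),cv2.COLOR_BGR2HSV)
u0=int(pr(.667,.1254,.074)[0])-24
print("cols",u0)
for r in range(140,236,4): print(r,*hsv[r,u0:u0+64:2,1],"|",*hsv[r,u0:u0+64:2,2])
E
python3 meas.py w11
```

```text
t: 24.13
ee_pos: [0.5758, 0.162, 0.1273]
24.1333 [0.5758 0.162  0.1273] [ 0.2242 -0.3615 -0.6228  0.7072 -0.1175  0.1687]
[[-0.8182 -0.019   0.5746]
 [-0.0156  0.9998  0.0108]
 [-0.5747 -0.0001 -0.8184]]
[[-0.0192 -0.6337 -0.7733  0.4376]
 [ 0.9998 -0.0118 -0.0152  0.16  ]
 [ 0.0005 -0.7735  0.6338  0.2034]
 [ 0.      0.      0.      1.    ]]
exp face near top (201.5, 193.9) far top (212.3, 240.4) far bot (217.2, 194.7) near bot (209.1, 144.8) idx near (218.7, 204.2) idx far (220.8, 217.2)
cols 188
140 94 97 96 97 95 96 98 95 97 97 96 96 97 95 96 96 97 97 96 98 94 97 96 98 100 96 96 99 99 97 96 97 | 189 190 189 190 190 191 192 193 192 190 189 191 191 191 192 191 192 191 188 192 193 191 193 192 192 194 194 194 191 194 194 195
144 75 78 80 77 71 64 65 64 68 69 89 95 95 96 98 95 95 94 96 97 98 94 95 98 98 94 94 95 95 94 97 95 | 170 169 170 172 173 178 176 176 177 177 183 188 187 186 185 185 186 184 185 186 185 190 187 187 184 187 189 188 186 188 190 188
148 15 14 12 14 14 17 12 12 13 17 65 95 96 96 99 96 98 95 95 97 94 96 100 93 95 95 96 99 95 97 95 94 | 166 165 165 165 167 167 164 165 
[... 4118 characters left out ...]
 204 201 201
224 107 108 108 69 11 12 12 12 11 12 11 19 32 41 40 42 45 42 41 34 19 12 14 17 38 38 45 45 45 60 92 110 | 174 173 174 181 202 210 211 210 210 198 138 96 112 148 158 157 160 159 160 144 118 109 107 118 142 153 153 147 146 145 158 169
228 110 108 108 104 40 14 12 12 7 5 8 22 31 37 32 34 34 32 35 32 36 40 39 36 38 33 35 39 40 37 38 74 | 171 172 173 172 187 207 193 133 116 113 102 81 74 97 143 156 159 157 159 160 158 158 156 157 156 153 147 143 141 132 127 137
232 111 110 107 109 86 15 10 23 15 18 16 38 46 40 37 38 35 33 37 33 35 39 32 38 36 36 36 35 38 37 35 50 | 173 171 171 169 177 185 126 89 86 85 82 68 55 77 139 154 155 154 152 156 155 156 157 155 155 154 148 144 142 132 123 123
```

```bash
python3 - <<'E'
from h import *
np.set_printoptions(precision=4,suppress=True)
c={k:v if v.ndim else float(v) for k,v in np.load("pics/w11.npz").items()}
o=lambda P,z:print(z,[onz(c,*p,z)[:2] for p in P])
print("face bottom");o(((207.9,148),(213.6,184),(214.2,188),(215.2,192),(215.8,196)),.018)
print("face top");o(((202,200),(203.6,206),(205,212),(206.5,218),(207.9,224)),.074)
print("idx left top");o(((218,212),(217.9,210),(218.6,215),(219.4,219)),.026)
print("idx right");o(((239.6,208),(239.8,212),(240,216)),.026)
print("pointer");o(((217,201),),.018);o(((217,201),),.026)
E
```

```text
face bottom
0.018 [array([0.6008, 0.1226]), array([0.6495, 0.1232]), array([0.6558, 0.1232]), array([0.6624, 0.1236]), array([0.6693, 0.1237])]
face top
0.074 [array([0.6044, 0.1236]), array([0.6122, 0.1239]), array([0.6204, 0.124 ]), array([0.6291, 0.1242]), array([0.6384, 0.1244])]
idx left top
0.026 [array([0.688 , 0.1252]), array([0.6841, 0.1254]), array([0.6939, 0.1254]), array([0.702 , 0.1257])]
idx right
0.026 [array([0.6799, 0.1496]), array([0.6875, 0.1497]), array([0.6954, 0.1498])]
pointer
0.018 [array([0.6781, 0.1243])]
0.026 [array([0.6678, 0.1258])]
```

```bash
python3 -m handwheel '[[0,0,0,0,-0.15,0,0.5],[0,0,0,0,-0.15,0,0.5],[0,0,0,0,0,0,0.5],[0,0,0,0,0,0.16,0.5],[0,0,0,0,0,0.16,0.5],[0,0,0,0,0,0.12,0.5],[0,0,0,0,0,0.1,0.5],[0,0,0,0,0,0.08,0.5],[0,0,0,0,0,0,0.5],[0,0,0,0,0,0,0.4]]'
python3 -m handwheel '[[0,0,0,0,0,0,0],[0,0,0,0,0,0,0],[0,0,0,0,0,0,0],[0,0,0,0,0,0,0],[0,0,0,0,0,0,0],[0,0,0,0,0,0,0],[0,0,0,0,0,0,0],[0,0,0,0,0,0,0],[0,0,0,0,0,0,0],[0,0,0,0,0,0,0]]'
```

```text
t: 25.02
ee_pos: [0.6294, 0.1187, 0.05]
tcp_rot: [[-0.82, -0.02, 0.573], [-0.016, 1.0, 0.011], [-0.573, -0.0, -0.82]]
wrist_force: [0.3, -0.2, -0.1]
grip_width: 0.034
gripper_force: 0.0
t: 25.85
ee_pos: [0.6305, 0.1178, 0.0526]
tcp_rot: [[-0.817, -0.018, 0.576], [-0.016, 1.0, 0.01], [-0.576, -0.001, -0.818]]
wrist_force: [-5.4, -3.3, 5.6]
grip_width: 0.0112
gripper_force: 41.0
```

```bash
python3 -m handwheel '[[0,0,0,0,0.004,0,0],[0,0,0,0,0,0,0],[0,0,0,0,0,0,0],[0,0,0,0,0,0,0],[0,0,0,0,0,0,0.2],[0,0,0,0,0,0,0.4],[0,0,0,0,0,0,0.5],[0,0,0,0,0,0,0.5],[0,0,0,0,0,-0.06,0.5],[0,0,0,0,0,-0.12,0.5]]'
python3 -m handwheel '[[0,0,0,0,0.0,-0.16,0.5],[0,0,0,0,0,-0.16,0.5],[0,0,0,0,0,-0.12,0.5],[0,0,0,0,0.15,0,0.5],[0,0,0,0,0.15,0,0.5],[0,0,0,0,0,0,0.5],[0,0,0,0,0,0,0.5],[0,0,0,0,0,0,0.5],[0,0,0,0,0,0,0.5],[0,0,0,0,0,0,0.5]]'
python3 look.py w12
python3 meas.py w12 | awk 'NR<3||($1>=184&&$1<=220)'
```

```text
t: 26.68
ee_pos: [0.6127, 0.1187, 0.0707]
tcp_rot: [[-0.821, -0.02, 0.57], [-0.016, 1.0, 0.011], [-0.57, -0.0, -0.821]]
wrist_force: [0.4, 0.6, 0.3]
grip_width: 0.0428
gripper_force: 0.0
t: 27.52
ee_pos: [0.5756, 0.1622, 0.1269]
tcp_rot: [[-0.819, -0.019, 0.574], [-0.015, 1.0, 0.01], [-0.574, -0.0, -0.819]]
wrist_force: [0.3, -0.3, 0.1]
grip_width: 0.0426
gripper_force: 0.0
27.5167 [0.5756 0.1622 0.1269] [ 0.2251 -0.3608 -0.6228  0.7074 -0.1183  0.1697]
[[-0.8187 -0.0185  0.574 ]
 [-0.0154  0.9998  0.0103]
 [-0.5741 -0.0004 -0.8188]]
[[-0.0188 -0.6343 -0.7728  0.4375]
 [ 0.9998 -0.0118 -0.0146  0.1603]
 [ 0.0002 -0.773   0.6344  0.203 ]
 [ 0.      0.      0.      1.    ]]
exp face near top (201.2, 194.7) far top (212.1, 241.1) far bot (217.1, 195.3) near bot (208.9, 145.5) idx near (218.6, 204.8) idx far (220.7, 217.8)
cols 188
184 9 11 15 15 14 11 8 11 11 21 18 16 19 51 89 92 90 94 93 90 92 92 94 94 93 94 93 97 95 95 94 95 | 175 159 158 158 159 159 156 134 97 99 98 96 96 125 183 195 195 193 197 192 197 195 196 195 197 197 197 197 199 196 197 198
188 11 10 11 13 13 10 12 13 13 19 11 
[... 1267 characters left out ...]
45 142 176 199 201 201 201 203
212 90 84 29 10 12 12 12 12 10 12 16 16 15 61 90 45 14 16 16 19 16 15 17 15 16 11 63 95 94 98 96 98 | 192 191 199 209 212 210 213 212 197 133 95 93 99 129 182 175 183 187 188 185 188 189 184 182 189 178 167 194 195 195 194 196
216 92 91 68 8 11 13 11 12 10 8 17 19 21 69 92 70 4 16 18 14 2 5 5 4 12 13 50 93 91 99 95 95 | 182 180 185 199 207 212 210 211 206 168 104 96 96 137 182 178 175 188 185 163 116 101 106 125 168 180 159 186 188 185 188 188
220 91 96 88 44 10 12 14 12 10 9 12 18 27 80 95 88 28 13 12 4 6 17 14 12 8 13 50 97 100 97 95 97 | 200 200 197 204 206 209 212 211 210 190 129 98 104 165 199 196 183 183 184 125 87 91 89 84 133 183 170 202 202 202 202 203
```

```bash
python3 - <<'E'
from h import *
np.set_printoptions(precision=4,suppress=True)
c={k:v if v.ndim else float(v) for k,v in np.load("pics/w12.npz").items()}
o=lambda P,z:print(z,[onz(c,*p,z)[:2] for p in P])
print("face bottom");o(((214.2,184),(214.8,188),(215.5,192),(216.3,196)),.018)
print("face top");o(((203,200),(205.8,212),(207.2,218)),.074)
print("idx left top");o(((217.7,212),(218.3,215),(219.1,219)),.026)
E
```

```text
face bottom
0.018 [array([0.6485, 0.124 ]), array([0.6549, 0.124 ]), array([0.6614, 0.1242]), array([0.6682, 0.1245])]
face top
0.074 [array([0.6035, 0.1246]), array([0.6194, 0.1249]), array([0.6281, 0.1251])]
idx left top
0.026 [array([0.6868, 0.1251]), array([0.6927, 0.1253]), array([0.7008, 0.1256])]
```

```bash
python3 -m handwheel '[[0,0,0,0.0465,-0.19,-0.061,0.4],[0,0,0,0.0465,-0.19,-0.061,0.4],[0,0,0,0.0465,-0.19,-0.061,0.4],[0,0,0,0.0465,-0.19,-0.061,0.4],[0,0,0,0,0,0,0.4],[0,0,0,0,0,0,0.4],[0,0,0,0,0,0,0.4],[0,0,0,0,0,0,0.4],[0,0,0,0,0,0,0.4],[0,0,0,0,0,0,0.4]]'
python3 look.py w13
python3 - <<'E'
from h import *
np.set_printoptions(precision=4,suppress=True)
c={k:v if v.ndim else float(v) for k,v in np.load("pics/w13.npz").items()}
P=proj(c,(.574,.047,.085));print(P)
im=cv2.imread("pics/w13.png");u,v=map(int,P)
for r in range(v-24,v+20,4): print(r,*im[r,u-40:u+40:3].max(1))
s=bot.read_state();print(np.array(s["tcp_rot"]).T@(np.array([.586,.047,.0673])-s["ee_pos"])/.15)
E
```

```text
t: 28.4
ee_pos: [0.5341, 0.0493, 0.1407]
tcp_rot: [[-0.819, -0.022, 0.574], [-0.018, 1.0, 0.012], [-0.574, 0.0, -0.819]]
wrist_force: [-0.1, -0.2, -0.9]
grip_width: 0.0343
gripper_force: 0.0
28.4 [0.5341 0.0493 0.1407] [-0.0612 -0.5937 -0.7455  0.8094  0.0475 -0.0678]
[[-0.8188 -0.0216  0.5737]
 [-0.0176  0.9998  0.0124]
 [-0.5738  0.0001 -0.819 ]]
[[-0.0218 -0.6345 -0.7726  0.396 ]
 [ 0.9998 -0.0134 -0.0172  0.0469]
 [ 0.0006 -0.7728  0.6346  0.2169]
 [ 0.      0.      0.      1.    ]]
(np.float64(248.58828610563344), np.float64(206.8162006808033))
182 196 195 196 198 196 196 197 195 196 196 194 171 65 65 63 66 75 132 203 205 208 206 208 206 207 208 206
186 205 205 205 203 206 203 205 204 206 204 205 174 66 67 64 62 72 138 198 213 210 212 209 211 213 211 213
190 109 109 108 110 110 110 108 108 104 106 102 90 62 66 64 65 74 154 167 208 207 208 208 206 210 209 210
194 208 204 206 206 210 209 209 208 208 204 207 171 66 67 63 66 71 166 131 170 204 210 211 209 211 212 211
198 186 187 188 188 188 190 189 188 187 186 188 140 63 63 67 58 67 165 141 82 91 185 206 205 210 207 208
202 182 179 177 176 179 180 181 181 176 180 180 130 61 63 64 64 70 166 163 112 99 149 207 206 207 208 206
206 189 192 190 191 189 190 189 192 192 190 188 122 65 64 63 60 68 150 158 126 115 155 209 211 209 211 212
210 189 193 191 189 191 192 191 192 193 193 190 119 64 61 62 61 68 152 172 178 154 182 209 207 211 209 210
214 185 188 188 186 185 186 187 186 188 185 186 119 67 64 65 67 66 77 82 140 178 196 205 207 206 208 206
218 149 174 186 189 187 186 187 189 186 189 190 173 98 68 68 69 75 94 93 131 179 197 202 201 200 201 203
222 120 113 154 183 185 181 182 183 184 182 184 183 183 182 179 180 155 138 150 182 186 186 186 186 187 187 186
[-0.002  -0.0222  0.5997]
```

```bash
python3 -m handwheel '[[0,0,0,0,-0.002,0.1,0.4],[0,0,0,0,-0.002,0.1,0.4],[0,0,0,0,-0.002,0.1,0.4],[0,0,0,0,-0.002,0.1,0.4],[0,0,0,0,-0.002,0.1,0.4],[0,0,0,0,-0.002,0.1,0.4],[0,0,0,0,0,0,0.4],[0,0,0,0,0,0,0.4],[0,0,0,0,0,0,0.4],[0,0,0,0,0,0,0.3]]' 20
python3 -m handwheel '[[0,0,0,0,0,0,0],[0,0,0,0,0,0,0],[0,0,0,0,0,0,0],[0,0,0,0,0,0,0],[0,0,0,0,0,0,0],[0,0,0,0,0,0,0],[0,0,0,0,0,0,0],[0,0,0,0,0,0,0],[0,0,0,0,0,0,0],[0,0,0,0,0,0,0]]'
```

```text
t: 29.28
ee_pos: [0.5864, 0.0477, 0.0689]
tcp_rot: [[-0.817, -0.02, 0.576], [-0.017, 1.0, 0.011], [-0.576, -0.0, -0.817]]
wrist_force: [0.4, -0.4, 0.1]
grip_width: 0.026
gripper_force: 0.0
t: 30.12
ee_pos: [0.5866, 0.0472, 0.069]
tcp_rot: [[-0.817, -0.019, 0.576], [-0.016, 1.0, 0.011], [-0.576, -0.001, -0.817]]
wrist_force: [-3.6, 0.2, 5.7]
grip_width: 0.013
gripper_force: 22.5
```

```bash
python3 -m handwheel '[[0,0,0,-0.0103,-0.0518,0.0073,0],[0,0,0,-0.0161,-0.0496,0.0113,0],[0,0,0,-0.0215,-0.0463,0.0151,0],[0,0,0,-0.0265,-0.0423,0.0187,0],[0,0,0,-0.031,-0.0375,0.0219,0],[0,0,0,-0.0349,-0.0319,0.0246,0],[0,0,0,-0.0382,-0.0257,0.0269,0],[0,0,0,-0.0407,-0.019,0.0287,0],[0,0,0,-0.0425,-0.012,0.03,0],[0,0,0,-0.0434,-0.0047,0.0306,0]]'
python3 -m handwheel '[[0,0,0,0,0,0,0],[0,0,0,0,0,0,0],[0,0,0,0,0,0,0],[0,0,0,0,0,0,0],[0,0,0,0,0,0,0],[0,0,0,0,0,0,0],[0,0,0,0,0,0,0],[0,0,0,0,0,0,0],[0,0,0,0,0,0,0],[0,0,0,0,0,0,0]]'
```

```text
t: 30.95
ee_pos: [0.6442, -0.0, 0.069]
tcp_rot: [[-0.817, -0.019, 0.577], [-0.016, 1.0, 0.011], [-0.577, -0.0, -0.817]]
wrist_force: [-3.8, 0.0, 5.0]
grip_width: 0.013
gripper_force: 22.4
t: 31.78
ee_pos: [0.6438, 0.0001, 0.069]
tcp_rot: [[-0.817, -0.019, 0.577], [-0.016, 1.0, 0.01], [-0.577, -0.001, -0.817]]
wrist_force: [1.6, -1.6, 5.0]
grip_width: 0.013
gripper_force: 22.1
```

```bash
python3 -m handwheel '[[0,0,0,-0.0054,0,0.0038,0],[0,0,0,0,0,0,0],[0,0,0,0,0,0,0],[0,0,0,0,0,0,0.2],[0,0,0,0,0,0,0.4],[0,0,0,0,0,0,0.4],[0,0,0,0,0,0,0.4],[0,0,0,0,0,-0.1,0.4],[0,0,0,0,0,-0.16,0.4],[0,0,0,0,0,-0.2,0.4]]'
python3 -m handwheel '[[0,0,0,0,0,-0.16,0.4],[0,0,0,0.02,0.26,0,0.4],[0,0,0,0.02,0.26,0,0.4],[0,0,0,0.02,0.26,0,0.4],[0,0,0,0.02,0.26,0,0.4],[0,0,0,0,0.04,0,0.4],[0,0,0,0,0,0,0.4],[0,0,0,0,0,0,0.4],[0,0,0,0,0,0,0.4],[0,0,0,0,0,0,0.4]]'
python3 look.py w14
python3 meas.py w14
python3 - <<'E'
from h import *
c={k:v if v.ndim else float(v) for k,v in np.load("pics/w14.npz").items()}
im=cv2.imread("pics/w14.png");m=(im.max(2)<85).astype(np.uint8)
n,l,st,ce=cv2.connectedComponentsWithStats(m)
for i in range(1,n):
    if st[i,4]>60: print(st[i],ce[i])
print("post locked exp",proj(c,(.631,-.0006,.095)),proj(c,(.631,-.0006,.051)),"open",proj(c,(.574,.047,.095)))
E
```

```text
t: 32.62
ee_pos: [0.6014, 0.0003, 0.12]
tcp_rot: [[-0.823, -0.02, 0.568], [-0.016, 1.0, 0.013], [-0.568, 0.001, -0.823]]
wrist_force: [-0.3, -0.4, -0.1]
grip_width: 0.0336
gripper_force: 0.0
t: 33.45
ee_pos: [0.5775, 0.1595, 0.1363]
tcp_rot: [[-0.819, -0.017, 0.574], [-0.014, 1.0, 0.009], [-0.574, -0.001, -0.819]]
wrist_force: [-1.1, 0.5, 0.0]
grip_width: 0.034
gripper_force: 0.0
33.45 [0.5775 0.1595 0.1363] [ 0.2183 -0.3644 -0.6064  0.7268 -0.1154  0.1651]
[[-0.8186 -0.0172  0.5741]
 [-0.0144  0.9999  0.0094]
 [-0.5742 -0.0005 -0.8187]]
[[-0.0174 -0.6342 -0.7729  0.4393]
 [ 0.9998 -0.011  -0.0134  0.1577]
 [ 0.     -0.7731  0.6343  0.2124]
 [ 0.      0.      0.      1.    ]]
exp face near top (206.1, 183.7) far top (215.9, 231.5) far bot (220.3, 187.6) near bot (212.9, 136.9) idx near (221.7, 197.2) idx far (223.7, 210.5)
cols 191
140 14 14 16 12 13 15 13 12 14 15 16 71 93 94 96 94 95 96 95 94 97 96 97 94 97 96 96 97 97 101 96 93 | 162 163 164 164 162 157 155 155 159 157 146 155 186 192 191 192 188 189 190 190 189 192 189 192 192 192 192 192 191 191 191 192
144 14 14 14 14 13 13 16 
[... 4872 characters left out ...]
151 153 151 158 157 154 155 154 151 147 143 134 129 119 129
232 110 110 113 115 111 111 111 112 95 34 20 15 20 24 42 39 37 31 38 35 37 35 33 36 33 36 38 41 35 38 36 63 | 172 174 172 169 172 170 167 164 147 98 88 86 89 74 54 66 109 156 154 154 153 155 156 156 153 150 149 144 137 129 121 121
[ 50 188  35  45 771] [ 67.65888457 210.66666667]
[    0   228   512   156 45599] [263.6245751  329.46924275]
[ 31 270   9  12  78] [ 34.91025641 275.30769231]
[480 281  17  23 100] [488.63 292.03]
post locked exp (np.float64(53.96633223370654), np.float64(229.0921050234765)) (np.float64(76.36546247306345), np.float64(187.82171792604592)) open (np.float64(79.70538700836687), np.float64(183.14829298826913))
```

```bash
python3 - <<'E'
from h import *
np.set_printoptions(precision=4,suppress=True)
c={k:v if v.ndim else float(v) for k,v in np.load("pics/w14.npz").items()}
o=lambda P,z:print(z,[onz(c,*p,z)[:2] for p in P])
print("face bottom");o(((212.4,144),(218.1,180),(218.5,184),(219.4,188)),.018)
print("face top");o(((208,188),(209.3,194),(210.7,200),(212.4,208)),.074)
print("idx left top");o(((221.1,204),(221.8,208),(222.2,212)),.026)
print(cams.camera_model("side")["cx"])
E
```

```text
face bottom
0.018 [array([0.6052, 0.1228]), array([0.6547, 0.124 ]), array([0.6611, 0.1239]), array([0.6678, 0.1243])]
face top
0.074 [array([0.6021, 0.125 ]), array([0.6096, 0.1252]), array([0.6174, 0.1255]), array([0.6286, 0.1258])]
idx left top
0.026 [array([0.6863, 0.1254]), array([0.694 , 0.1257]), array([0.702 , 0.1255])]
255.56083487874895
```

```bash
python3 -c "
from workcell import ticket; print(ticket.hand_in())"
```

```text
the job is handed in; nothing more can be done
None
```

Handed in at 33.5 s of robot time: the glue bottle stands upright in the tray beside the carved block, the stop's leading face measures within about 1 mm of the index clip's near edge, the lever is swung back to its locked position, and no contact with the lamp was seen; the hand-in returned no verdict.

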